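# Hang up the dust cover and hold the purge valve open with its bayonet key

### The job

Open the filament dryer's purge valve and keep it open: lift the dust cover off the valve port by its bail handle and hang it by that handle over both prongs of the double hook. Then take the bar-handled bayonet key from the rack, push it straight down into the port's slot as far as it goes, against the spring, and twist it a full quarter turn clockwise seen from above. The valve springs back, so finish while still gripping the key there, fully home and fully turned; leave everything else where it is.

Things in the scene. Friction and masses are not known exactly. Their poses are not given: they have to be found in the camera images.
- port: Fixed valve port: grey block 130 x 130 mm, 45 mm high, with a square aluminium boss 60 x 60 mm in its middle, top 85 mm above the table. Origin at the centre of the underside, z up. Under the boss's 6 mm top plate lies a sprung rotor, its floor 10 mm below the plate's top; pushing it down takes 4 N at first and 11 N when the key is fully home (7 mm further).
- port_mouth (a point): Centre of the keyhole, on the boss's top face (85 mm above the port's origin); axes as the port's. The keyhole is a slot 38 mm long along x and 12 mm wide along y, with a 20 x 20 mm square opening in its middle for the shaft.
- rotor (a joint): Turn of the valve rotor in the port, rad: 0 closed (lined up with the slot), grows clockwise seen from above, stop at 1.6. The inserted key's lugs turn it, with up to about 0.15 rad of play; the return spring takes about 0.02 N m at 0 and 0.11 N m at 1.57 rad.
- cover: Loose square black dust cover, 72 x 72 mm, 19 mm high, 140 g, sitting over the boss (2.5 mm play each side, skirt reaching 15 mm down over it) with a steel bail handle above it. Origin at the centre of the skirt's lower rim, z up; x across the handle, y along it.
- cover_bar (a point): Middle of the bail's straight top bar, 74 mm above the cover's origin. The bar is 10 x 10 mm in section, 104 mm long along the cover's y; the clear opening under it is 50 mm high and 95 mm wide (narrowing below 30 mm under the bar's centre).
- hook: Fixed double hook on a base plate. Origin on the table, z up. Two posts at x = +55 mm, y = -30 and +30 mm each carry a 10 mm thick prong along the hook's -x that dips to its lowest at x = 0 and turns up to a tip at x = -28 mm, its top 18 mm above the seat. The 50 mm between the two prongs and posts is empty; the posts are no higher than the tips.
- hook_seat (a point): Midway between the prongs at the lowest point of their upper surface, 165 mm above the table; axes as the hook's. A bar hung there lies along the hook's y, its centre about 5 to 7 mm above this point. It gets there moving along the hook's +x with the prongs passing under the bar, then down.
- key: Loose bayonet key upright in the rack, 150 g. Origin at the centre of the lugs' underside, z up. From below: crossbar of two lugs 34 mm long along x, 8 mm wide, 8 mm high, on a 16 mm shaft; round flange 48 mm across, 17 to 23 mm above the origin; black flat bar handle along x (in line with the lugs), 50 mm long, 14 mm thick along y, up to 59 mm. The same either way round.
- key_flange (a point): Centre of the underside of the key's flange, 17 mm above the key's origin. Home is when it lies on the boss's top. The spring alone holds it 7 mm higher; the lugs can turn only when it is within 3 mm of the boss; eased after turning, it rises 3 mm and the lugs lock under the plate.
- key_grip (a point): Point in the middle of the key's bar handle, on its axis, 43 mm above the key's origin.
- rack: Fixed grey rack block 160 x 70 mm, 45 mm high, origin at the centre of the underside, x along its length; two 41 mm round holes at x = -40 and +40 mm. The key stands in one and the blanking plug in the other, their flanges on its top, either way round.
- plug: Bystander: blanking plug in the rack with a round black knob 32 mm across, 24 mm high, on a 48 mm flange; origin at the underside of its stem, 28 mm above the table.
- spool: Bystander: black filament spool lying flat, 150 mm across, 50 mm high; origin under its centre.
- solvent: Bystander: white bottle 60 mm across, 130 mm high; origin under its centre.
- screwdriver: Bystander: screwdriver lying on the table.
- scraper: Bystander: print scraper lying on the table.
- bracket: Bystander: grey printed bracket 60 x 40 x 40 mm; origin under its base.
- tray: Bystander: grey parts tray 100 x 140 x 30 mm; origin under its centre.
- pot: Bystander: aluminium cup 64 mm across, 60 mm high; origin under its centre.
Not all that is in view belongs to the job. What is shaped like the cover but green is not meant.

How it is judged:
By the outcome, as a careful person would: the job done as asked, in the order asked, and still so for the second after the job is handed in, while the arm keeps its last pose, push and grip.
It also fails if it takes over 64 s, if anything falls off the work surface, if the arm or the gripper's body presses on something with over 40 N, if the wrist force passes 120 N, or if a joint passes its speed limit or range.

### The arm

A 6-joint arm with a two-finger parallel gripper is mounted at the origin on the work surface. World frame = base frame: x ahead of the robot, y to its left, z up, the work surface at z = 0. Lengths are in mm, angles in rad, forces in N, time in s.
With the tool pointing down it reaches from about 350 to 975 mm from the base axis. Payload 7.1 kg.
Tool frame: the origin (TCP) lies on the front face of the gripper's body, between the roots of the fingers; the fingertips stand 80 mm ahead of it and the grasp point (between the pads) lies 61 mm ahead of it (env.tips_ahead is the distance from the TCP to the fingertips, in mm); z points along the fingers, y is the line along which they close (so a half turn about z gives the same grasp; the last joint's range is limited). The gripper opens to 88 mm and grips with 3 to 60 N. Pads are 20 mm wide; open, the fingers measure 115 mm over their backs; the gripper's body (75 mm by 178 mm) begins 61 mm behind the grasp point.
Start: joints at [1.167, 0.423, 1.63, -0, 1.089, -0.019], TCP at [234.577, 579.292, 302.675] pointing down, gripper open.
Joint ranges: [-3, 3], [-0.9, 2.11], [0.09, 2.58], [-1.31, 4.45], [0.11, 2.69], [-2.54, 2.54]. Speed limits (rad/s): [2.39, 2.39, 3.01, 3.14, 3.14, 3.14].

### API

Orientations are given as a unit quaternion [x, y, z, w].
In Python, from station import env, set_gripper, viewer, workorder gives the robot as it stands. Calls block until the motion is done:
- env.reach(position, orientation): joint-space move of the TCP to a pose.
- env.move_l(position, rot=None, rate=150, f_stop=None): straight line of the TCP; rot=None keeps the orientation; rate is the mean speed in mm/s. With f_stop (N) it stops when the force on the tool has changed by that much, and returns True; else False.
- env.move_joints(angles): joint-space move.
- set_gripper(opening): finger opening in mm; the grip force is fixed at half the most; returns when the fingers have stopped.
- env.hold(seconds).
- env.ik(position, orientation): joint angles nearest the present ones, or None.
- env.read_state(): the state.
- viewer.camera(name): name is "side" or "top" or "wrist"; returns the picture (384x512x3 uint8, blue, green, red); there is no depth.
- viewer.camera_params(name): a dict with "fx", "fy", "cx", "cy" (pixels), "pose" (4x4, takes a point from camera to world coordinates); the wrist camera has in their place "tool_from_camera" (4x4, takes a point from camera to tool coordinates, whose origin is the TCP and whose axes are the flange's). Camera axes: x right, y up, looking along -z (the intrinsics and any distortion apply to the point x, -y, -z); pixel columns grow to the right and rows downward; lengths in mm; the calibration is good to about 2 mm. A picture is of the moment at which its call begins: read the wrist's pose just before it. camera_params takes no time and is no camera call.
A pose or a line that the arm cannot do raises env.IKError and nothing moves.
- workorder.sign_off(): hands the job in; it is judged then, once.
The state is a dict: "time_s": time; "qpos": joint angles; "dq": joint speeds; "tau": joint torques, N m; "tool_pos": TCP position; "orientation": TCP orientation; "force": force on the tool from outside, world axes, zero at the start; "wrist_torque": the same for the moment, N m; "width": finger opening in mm; "grip_force": force on a finger pad.
Only numpy, scipy, OpenCV 4.12 (cv2) and the standard library are available. Lean on these libraries where they do the work, as an engineer would, in place of code of your own. Each camera call takes 0.05 s, during which the arm holds its last target. There are 200 camera calls.

## Working session

There is one attempt and no reset: what is moved stays moved. The work goes in short steps, each a Python script; the robot and the scene stay as the last script left them, time stands still between calls to the robot, and variables do not carry over. Pictures are saved under pics/ and viewed, at most 10 in all, crops included, and the job is handed in when it is done.

```bash
ls; mkdir -p pics
python3 - <<'E'
from station import env, viewer
import cv2, numpy as np
for n in ("top","side"):
    cv2.imwrite(f"pics/{n}0.png",viewer.camera(n))
for n in ("top","side","wrist"):
    p=viewer.camera_params(n); print(n,{k:(np.round(v,3).tolist()) for k,v in p.items()})
s=env.read_state(); print(s["time_s"],s["orientation"],s["force"])
E
```

```text
pics
top {'fx': 479.973, 'fy': 479.973, 'cx': 252.687, 'cy': 194.832, 'pose': [[0.026, 0.985, -0.169, 318.659], [-0.999, 0.022, -0.027, 7.235], [-0.023, 0.169, 0.985, 1464.461], [0.0, 0.0, 0.0, 1.0]]}
side {'fx': 425.925, 'fy': 425.925, 'cx': 257.63, 'cy': 186.567, 'pose': [[0.715, 0.481, -0.508, -149.477], [-0.7, 0.492, -0.518, -686.728], [0.001, 0.726, 0.688, 1081.33], [0.0, 0.0, 0.0, 1.0]]}
wrist {'fx': 294.252, 'fy': 294.252, 'cx': 255.215, 'cy': 193.701, 'tool_from_camera': [[0.001, 0.969, 0.247, 67.115], [1.0, -0.001, -0.0, -0.189], [0.0, 0.247, -0.969, -82.244], [0.0, 0.0, 0.0, 1.0]]}
0.1 [ 1.91180833e-01  9.81554604e-01 -6.53527402e-04 -1.43238511e-04] [-0.64645118  0.07787853  0.26183997]
```

View pics/top0.png

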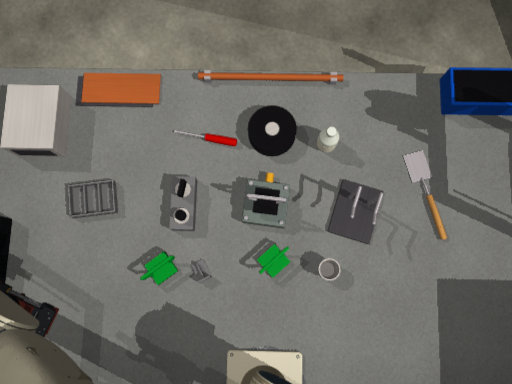

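View pics/side0.png

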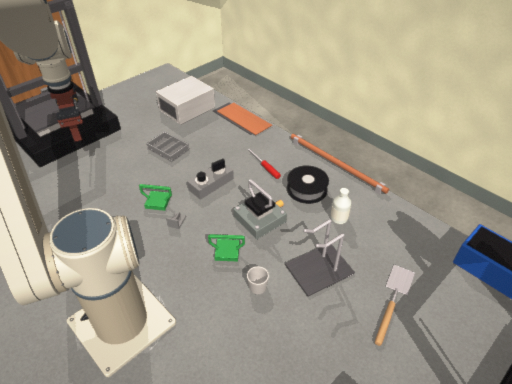

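In the top view, the port with the black cover and steel bail is at (266,203). The green decoys are at (159,268) and (273,260). The rack is at (182,203), with a black bar at (183,188), probably the key, and a round knob at (181,215), probably the plug. The hook is at (357,210). I'll check this in one close crop.

Run:
```python
import cv2
t=cv2.imread("pics/top0.png"); s=cv2.imread("pics/side0.png")
a=cv2.resize(t[160:250,160:400],None,fx=3.3,fy=3.3,interpolation=cv2.INTER_CUBIC)
b=cv2.resize(s[150:240,185:425],None,fx=3.3,fy=3.3,interpolation=cv2.INTER_CUBIC)
cv2.imwrite("pics/crop0.png",cv2.vconcat([a,b]))
```

```text
(no output)
```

View pics/crop0.png

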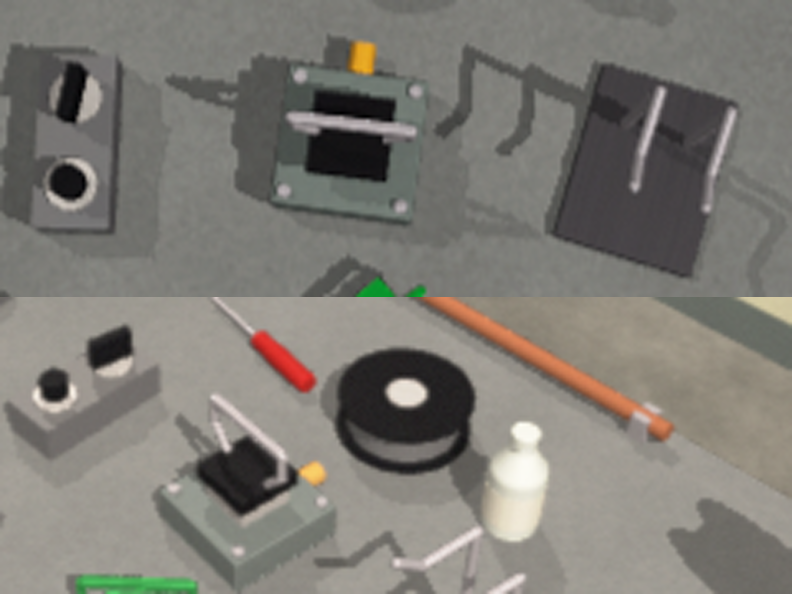

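The crop confirms it. The key is the black flat bar at the far hole, top px (183,188). The plug is the round knob at (181,215). The cover is the black one on the port with a steel bail from (248,196) to (285,199), and the hook tips point towards the robot. Next I'll get coarse positions.

```bash
cat > h.py <<'E'
from station import env, set_gripper, viewer, workorder
import cv2, numpy as np
from scipy.spatial.transform import Rotation as R
def down(psi):
    "tool pointing down, tool y (closing line) at world angle psi"
    y=np.array([np.cos(psi),np.sin(psi),0]); z=np.array([0,0,-1.])
    return R.from_matrix(np.c_[np.cross(y,z),y,z]).as_quat()
def tool():
    s=env.read_state(); T=np.eye(4); T[:3,:3]=R.from_quat(s["orientation"]).as_matrix(); T[:3,3]=s["tool_pos"]; return T
def cam(n):
    p=viewer.camera_params(n); return p,(p["pose"] if n!="wrist" else tool()@p["tool_from_camera"])
def ray(n,uv,P=None):
    p,T=P or cam(n); uv=np.atleast_2d(np.float64(uv))
    d=np.c_[(uv[:,0]-p["cx"])/p["fx"],-(uv[:,1]-p["cy"])/p["fy"],-np.ones(len(uv))]
    return np.array(T)[:3,3],d@np.array(T)[:3,:3].T
def onplane(n,uv,z,P=None):
    o,d=ray(n,uv,P); return o+d*((z-o[2])/d[:,2])[:,None]
def snap(name):
    P=cam("wrist"); im=viewer.camera("wrist"); cv2.imwrite(f"pics/{name}.png",im); return im,P
def fmt(s): return s["time_s"],np.round(s["tool_pos"],1),np.round(s["force"],1),np.round(s["wrist_torque"],2),round(s["width"],1)
def near(psi):
    "of psi and psi+pi, the one whose last joint stays most central is chosen by caller"
    return [psi,psi+np.pi]
E
python3 - <<'E'
from h import *
f=lambda L,z:np.round(onplane("top",[(160+u/3.3,160+v/3.3) for u,v in L],z)[:,:2],0).tolist()
print("bail",f([(290,120),(413,130)],144)); print("hook tips,posts",f([(635,188),(707,208),(660,90),(735,110)],183))
print("key",f([(62,120),(78,65)],87)); print("rack flange k,p",f([(76,98),(70,184)],51))
# current wrist axis & joint check
s=env.read_state(); T=tool(); print(np.round(T,2).tolist())
for p in ([0,90],): pass
for psi in np.radians([-180,-90,0,90,180]): 
    q=env.ik([500,0,300],down(psi)); print(np.degrees(psi), None if q is None else np.round(q,2))
E
```

```text
bail [[540.0, 56.0], [534.0, -48.0]]
hook tips,posts [[484.0, -226.0], [469.0, -284.0], [565.0, -247.0], [550.0, -308.0]]
key [[545.0, 260.0], [595.0, 249.0]]
rack flange k,p [[572.0, 255.0], [493.0, 257.0]]
[[-0.93, 0.38, -0.0, 234.41], [0.38, 0.93, -0.0, 578.96], [0.0, -0.0, -1.0, 301.99], [0.0, 0.0, 0.0, 1.0]]
-180.0 None
-90.0 [-0.02  0.24  1.9  -0.    0.99  1.55]
0.0 [-0.02  0.24  1.9  -0.    0.99 -0.02]
90.0 [-0.02  0.24  1.9  -0.    0.99 -1.59]
180.0 None
```

Run:
```python
from h import *
print(fmt(env.read_state()))
env.reach([505,-262,400],down(np.radians(-15)))
a,P=snap("w_hook"); np.save("Phook.npy",P[1])
env.reach([537,4,360],down(np.radians(-3.3)))
b,P=snap("w_port"); np.save("Pport.npy",P[1])
cv2.imwrite("pics/w2.png",cv2.resize(cv2.vconcat([a,b]),(400,600)) if 0 else cv2.resize(cv2.hconcat([a,b]),(800,300)))
print(fmt(env.read_state()))
```

```text
(0.1, array([234.4, 579. , 302. ]), array([-0.6,  0.1,  0.3]), array([-0.02, -0.02,  0.  ]), 87.8)
(4.3667, array([537.3,   3. , 360.3]), array([-0.7, -0. ,  0.3]), array([-0.03,  0.07, -0.  ]), 87.5)
```

View pics/w2.png

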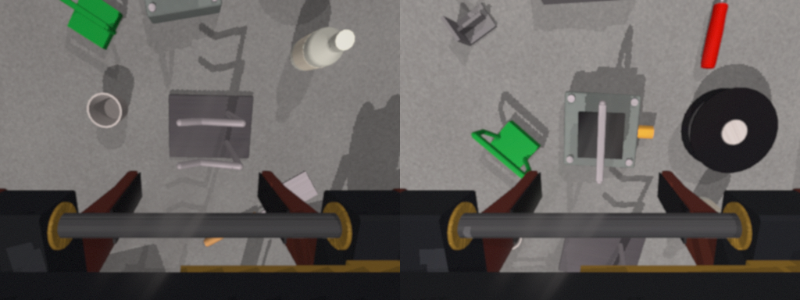

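Left half: the hook prongs run from tips at about (180,123) and (180,165) to posts at about (243,123) and (240,165). Right half: the bail bar runs from (602,103) to (599,182). Next I'll extract both by brightness.

Run:
```python
from h import *
p=viewer.camera_params("wrist")
def blobs(name,win,th=150):
    im=cv2.imread(f"pics/{name}.png"); x0,y0,x1,y1=win
    m=np.zeros(im.shape[:2],np.uint8); m[y0:y1,x0:x1]=(im[y0:y1,x0:x1].min(2)>th)*255
    out=[]
    for c in cv2.findContours(m,cv2.RETR_EXTERNAL,cv2.CHAIN_APPROX_NONE)[0]:
        if cv2.contourArea(c)>150: out.append(c[:,0].astype(float))
    return out
for n,w,z in (("w_hook",(215,135,325,225),178),("w_port",(230,110,280,240),149)):
    T=np.load("Phook.npy" if n=="w_hook" else "Pport.npy")
    for c in blobs(n,w):
        r=cv2.minAreaRect(c.astype(np.float32)); v=cv2.boxPoints(r)
        print(n,np.round(r[0],1),np.round(r[1],1),"ctr",np.round(onplane("wrist",[r[0]],z,(p,T))[0],1))
        i=[c[c[:,0].argmin()],c[c[:,0].argmax()],c[c[:,1].argmin()],c[c[:,1].argmax()]]
        print(np.round(i,0).tolist(),np.round(onplane("wrist",i,z,(p,T))[:,:2],1).tolist())
a=cv2.imread("pics/w_hook.png")[130:230,195:335]; b=cv2.imread("pics/w_port.png")[105:245,195:335]
cv2.imwrite("pics/c1.png",cv2.hconcat([cv2.resize(a,(560,400),interpolation=2),cv2.resize(b,(400,400)) [:, :240]]))
```

```text
w_port [256.7 182.5] [  7.9 103.2] ctr [539.2   7.  149. ]
[[251.0, 223.0], [262.0, 148.0], [257.0, 131.0], [253.0, 234.0]] [[530.7, -36.3], [546.4, 41.6], [542.4, 58.3], [532.1, -48.8]]
```

View pics/c1.png

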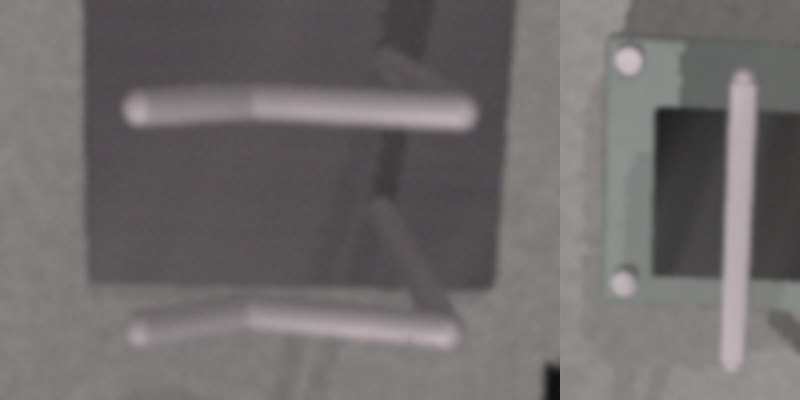

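The crop shows the prong bends (lowest points) at crop (250,106) and (250,317), and the tips at (130,108) and (132,333). The bail axis runs from (741,80) to (731,362).

Run:
```python
from h import *
p=viewer.camera_params("wrist"); P1=(p,np.load("Phook.npy")); P2=(p,np.load("Pport.npy"))
k=lambda L:[(195+u/4,130+v/4) for u,v in L]
b=onplane("wrist",k([(250,106),(250,317)]),161,P1); t=onplane("wrist",k([(130,108),(132,333)]),177,P1)
print(b.round(1),t.round(1)); d=b[1]-b[0]; e=(b-t).mean(0)
print("seat",b.mean(0).round(1),"len",np.linalg.norm(d),"yaw from y",np.degrees(np.arctan2(-d[1],-d[0])) ,"yaw x",np.degrees(np.arctan2(e[1],e[0])),np.linalg.norm(e[:2]))
g=onplane("wrist",[(258.4,133),(254.9,231.7)],148,P2); d=g[0]-g[1]
print("bail",g.mean(0).round(1),np.degrees(np.arctan2(d[1],d[0])),np.linalg.norm(d))
# rough side-view check of the bail triangulated: crop pixels in side view
```

```text
[[ 514.8 -236.   161. ]
 [ 499.4 -294.2  161. ]] [[ 485.  -226.6  177. ]
 [ 468.3 -285.5  177. ]]
seat [ 507.1 -265.1  161. ] len 60.20088777080495 yaw from y 75.19566950617232 yaw x -16.6341954528279 31.75873026194293
bail [539.    4.8 148. ] 84.78620662276052 103.41221939310985
```

Run:
```python
from h import *
B=np.array([538.5,4.8]); yb=np.radians(-5.2); S=np.array([507,-265.]); yh=np.radians(-14.9)
set_gripper(60)
env.move_l([*B,290],down(yb),rate=200)
env.move_l([*B,205],rate=120,f_stop=8); set_gripper(0); print(fmt(env.read_state()))
env.move_l([*B,310],rate=120); print(fmt(env.read_state()))
A=S-115*np.array([np.cos(yh),np.sin(yh)])
env.move_l([*A,310],down(yh),rate=200); env.move_l([*A,260],rate=120)
a,P=snap("w_app"); cv2.imwrite("pics/s_app.png",cv2.hconcat([cv2.resize(a,(400,300)),cv2.resize(viewer.camera("side")[150:300,230:430],(400,300))]))
print(fmt(env.read_state()))
```

```text
(7.175, array([538.5,   4.8, 205. ]), array([ 1.1, -0.3, -1.2]), array([-0.16,  0.1 ,  0.02]), 9.4)
(8.2, array([538. ,   4.8, 309.2]), array([ 0.6,  0. , -1.2]), array([-0.02,  0.09, -0.03]), 9.5)
(10.4167, array([ 396.4, -235.6,  260.8]), array([-0. , -0.4, -1.4]), array([-0.07,  0.11, -0.03]), 9.7)
```

View pics/s_app.png

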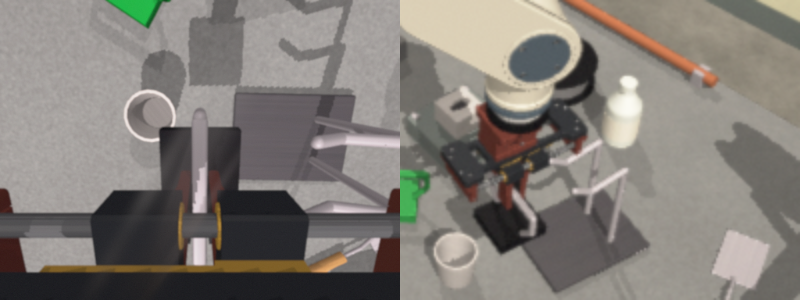

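The cover is held upright by the bail and the prongs lie ahead in the +x direction. Next I'll hang it.

Run:
```python
from h import *
S=np.array([507,-265.]); yh=np.radians(-14.9)
print(env.move_l([*S,260],rate=110,f_stop=6),fmt(env.read_state()))
print(env.move_l([*S,227],rate=40,f_stop=4),fmt(env.read_state()))
set_gripper(45); env.hold(0.3)
env.move_l([*S,330],rate=150)
# look at hung cover, then rack
env.reach([*(S+[0,0]),400],down(yh)); a,P=snap("w_hung")
print(fmt(env.read_state()))
env.reach([537,4,360],down(np.radians(-5))); b,P=snap("w_port2"); np.save("Pport2.npy",P[1])
env.reach([572,255,330],down(np.radians(80))); c,P=snap("w_rack"); np.save("Prack.npy",P[1])
cv2.imwrite("pics/v3.png",cv2.hconcat([cv2.resize(x[80:260,135:375],(400,300)) for x in (a,b)]))
cv2.imwrite("pics/v4.png",c)
print(fmt(env.read_state()),env.read_state()["qpos"].round(2) if hasattr(env.read_state()["qpos"],'round') else env.read_state()["qpos"])
```

```text
False (11.6083, array([ 506.4, -264.8,  259.9]), array([-0.9, -0.2, -1.3]), array([-0.01,  0.03,  0.03]), 9.9)
True (12.2583, array([ 507.4, -265.1,  232.8]), array([ 3.7, -0.6,  1.1]), array([-0.16, -0.48, -0.12]), 9.6)
(14.5083, array([ 506.5, -264.8,  398.7]), array([-0.8,  0.3,  0.3]), array([-0.04,  0.08,  0.02]), 45.1)
(16.6667, array([572.4, 253.5, 330.2]), array([-0.4, -0.8, -0.8]), array([0.06, 0.01, 0.03]), 44.8) [ 0.4   0.4   1.6  -0.    1.14 -0.99]
```

View pics/v3.png

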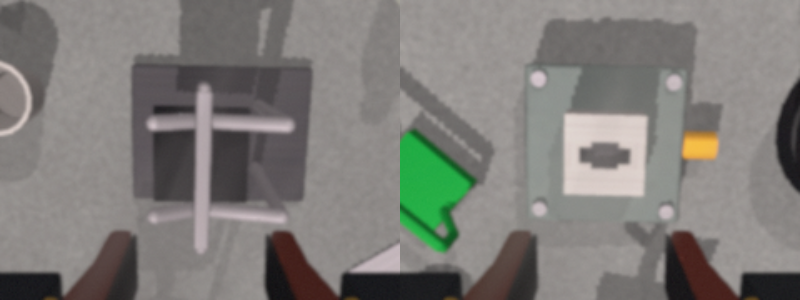

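View pics/v4.png

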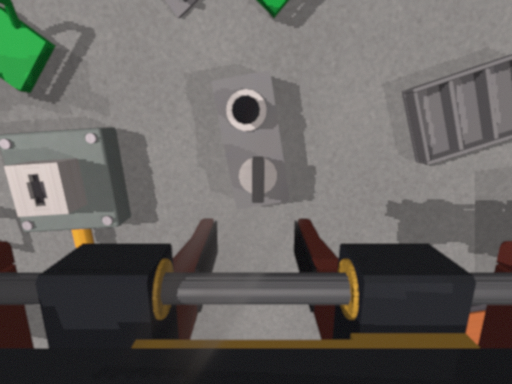

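The cover hangs on both prongs. The port slot at crop (605,155) lies along image x, roughly world x. In the rack the key handle is at (258,178), nearly along the tool x axis, and the plug is at (246,109). Next I'll measure them.

Run:
```python
from h import *
p=viewer.camera_params("wrist"); P2=(p,np.load("Pport2.npy")); P3=(p,np.load("Prack.npy"))
def big(m,win):
    x0,y0,x1,y1=win; k=np.zeros(m.shape,np.uint8); k[y0:y1,x0:x1]=m[y0:y1,x0:x1]*255
    c=max(cv2.findContours(k,0,1)[0],key=cv2.contourArea); return c[:,0].astype(np.float32)
def rect(n,P,c,z):
    w=onplane("wrist",c,z,P)[:,:2].astype(np.float32); r=cv2.minAreaRect(w); print(n,np.round(r[0],1),np.round(r[1],1),round(r[2],1))
    return w
im=cv2.imread("pics/w_port2.png").astype(int)
rect("boss",P2,big(im.min(2)>150,(228,140,278,204)),85)
rect("slot",P2,big(im.max(2)<115,(240,160,275,185)),85)
im=cv2.imread("pics/w_rack.png").astype(int)
c=big(im.max(2)<70,(244,150,275,208)); rect("handle(top/bot mix)",P3,c,84)
c=big(im.max(2)<90,(244,150,275,208)); rect("handle90",P3,c,87)
m=im.min(2)>125; c=big(m|(im.max(2)<70),(236,155,280,198)); w=onplane("wrist",cv2.convexHull(c)[:,0],51,P3)[:,:2].astype(np.float32)
print("flange",cv2.minEnclosingCircle(w))
```

```text
boss [537.2   5. ] [61.8 56.7] 83.5
slot [540.    3.8] [12.5 33.3] 85.0Traceback (most recent call last):
  File "<stdin>", line 13, in <module>
  File "<stdin>", line 5, in big
ValueError: max() iterable argument is empty
```

Run:
```python
from h import *
p=viewer.camera_params("wrist"); P3=(p,np.load("Prack.npy")); P2=(p,np.load("Pport2.npy"))
im=cv2.imread("pics/w_rack.png"); g=im.max(2)
print(g[150:210:6,244:276:2])
im2=cv2.imread("pics/w_port2.png"); print(im2.max(2)[158:188:2,236:278:2])
```

```text
[[125 128 126 129 134 133 134 133 134 134 134 133 134 134 134 135]
 [125 124 123 124 113  99 100 100 102 108 124 128 128 133 133 133]
 [156 181 185 177 113  74  77  77  75  75 113 147 145 134 111 103]
 [180 179 177 169 109  78  76  77  75  76 111 144 145 144 145 137]
 [183 181 181 176 112  78  78  77  76  73 113 148 149 147 148 147]
 [181 182 181 174 112  76  77  77  76  76 116 148 148 148 148 148]
 [177 180 179 174 112  77  76  78  73  77 118 146 147 147 136 112]
 [131 134 149 162 107  78  77  75  75  77 113 124 109 104 106 104]
 [132 131 132 130  92  79  77  75  74  77 113 132 124 113 109 107]
 [132 133 135 132 131 130 130 131 130 126 126 122 120 117 115 117]]
[[223 223 222 222 222 222 220 219 217 215 216 216 216 215 216 218 219 219
  219 219 219]
 [222 223 221 221 221 220 219 218 216 215 215 215 216 217 216 218 218 219
  219 219 219]
 [223 223 222 222 222 221 221 221 218 218 219 218 219 218 219 220 220 220
  220 219 220]
 [223 221 221 221 220 220 220 208 205 205 204 206 205 209 210 217 221 221
  221 220 220]
 [220 220 221 221 220 219 212 158 131 132 132 133 135 140 143 185 217 219
[... 206 characters left out ...]
0 172  97 100 108 108 116 117 120 119 118 116 109 105  99  98
  133 206 215]
 [219 221 220 172 101 105 108 108 111 111 109 111 108 105 103 102 102 102
  138 208 216]
 [218 221 220 177 117 114 115 108 107 108 107 109 108 105 103 103 103 102
  143 208 215]
 [218 221 220 208 195 191 186 130 110 111 109 108 108 105 111 155 159 161
  180 212 216]
 [220 222 221 219 217 217 209 158 142 143 142 136 132 130 140 201 213 216
  216 216 215]
 [220 220 220 218 217 215 215 208 207 207 208 204 203 205 205 218 219 219
  220 220 220]
 [219 219 218 215 215 215 214 214 217 215 214 216 216 217 219 217 218 219
  219 220 220]
 [218 218 215 213 214 213 213 215 214 213 214 215 217 217 217 217 217 217
  218 218 219]]
```

Run:
```python
from h import *
p=viewer.camera_params("wrist"); P2=(p,np.load("Pport2.npy")); P3=(p,np.load("Prack.npy"))
def rect(n,name,P,win,fn,z):
    im=cv2.imread(f"pics/{name}.png").astype(int); x0,y0,x1,y1=win
    k=np.zeros(im.shape[:2],np.uint8); k[y0:y1,x0:x1]=fn(im)[y0:y1,x0:x1]*255
    c=max(cv2.findContours(k,0,1)[0],key=cv2.contourArea)[:,0]
    w=onplane("wrist",c,z,P)[:,:2].astype(np.float32); r=cv2.minAreaRect(w); print(n,np.round(r[0],1),np.round(r[1],1),round(r[2],1),cv2.boundingRect(c)); return w
rect("slot","w_port2",P2,(236,158,280,190),lambda i:i.max(2)<165,85)
rect("handle","w_rack",P3,(248,145,270,210),lambda i:i.max(2)<97,85)
w=rect("flange","w_rack",P3,(230,148,284,200),lambda i:(i.min(2)>137),51)
print("flange",cv2.minEnclosingCircle(w))
w=rect("plug","w_rack",P3,(220,80,272,135),lambda i:(i.min(2)>150),51); print(cv2.minEnclosingCircle(w))
print(np.round(P3[1][:3,3],0))
```

```text
slot [540.2   5. ] [17.5 35.8] 85.0 (243, 166, 30, 15)
handle [573.2 256.7] [13.8 52.1] 79.7 (252, 157, 13, 46)
flange [571.9 240. ] [16.2 41.9] 79.7 (238, 159, 14, 34)
flange ((572.9060668945312, 245.62916564941406), 21.019487380981445)
plug [492.8 252.3] [38.8 47.8] 63.5 (226, 89, 37, 43)
((494.981201171875, 256.3026428222656), 24.135337829589844)
[506. 266. 412.]
```

Run:
```python
from h import *
K=[573.2,256.7]; yk=np.radians(79.7); yp=np.radians(85)
env.move_l([*K,200],down(yk),rate=150)
env.move_l([*K,133],rate=90,f_stop=6); set_gripper(0); print(fmt(env.read_state()))
env.move_l([*K,240],rate=120); print(fmt(env.read_state()))
env.move_l([590,1,240],down(yp),rate=200); env.hold(0.2)
a,P=snap("w_key"); np.save("Pkey.npy",P[1]); print(fmt(env.read_state()))
cv2.imwrite("pics/v5.png",cv2.resize(a[90:290,140:380],(720,600),interpolation=2))
```

```text
(19.025, array([572.5, 256.6, 131.4]), array([0.2, 1. , 4.9]), array([ 0.31, -0.01,  0.04]), 14.0)
(20.0833, array([572.7, 256.5, 239.1]), array([ 0.5,  0.3, -0.6]), array([ 0.04, -0.01,  0.  ]), 13.7)
(21.7667, array([590. ,   1.7, 240. ]), array([-0.7,  0.1, -1.4]), array([0.02, 0.02, 0.04]), 13.8)
```

View pics/v5.png

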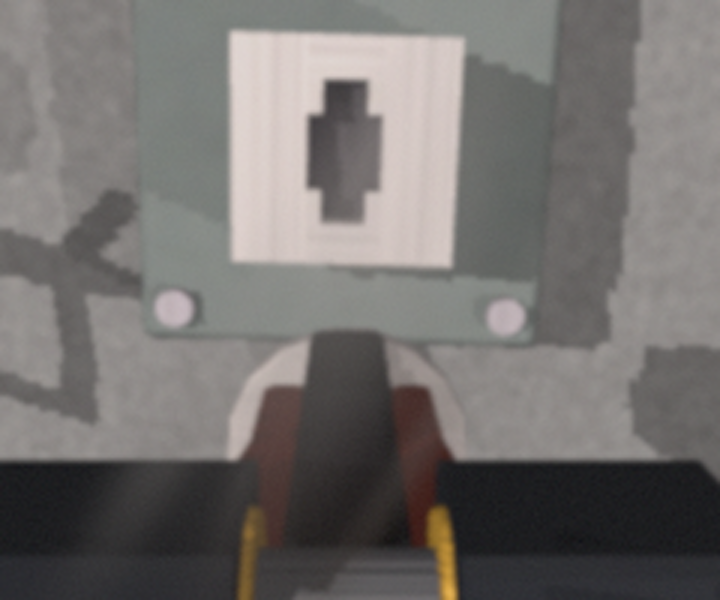

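The slot is at about crop (344,151) and the boss square runs from (230,31) to (452,268). The flange is laterally centred at u≈347. Next I'll compute where the key sits in the tool and where the slot is.

Run:
```python
from h import *
p=viewer.camera_params("wrist"); P=(p,np.load("Pkey.npy")); k=lambda L:[(140+u/3,90+v/3) for u,v in L]
c=onplane("wrist",k([(230,31),(465,38),(452,268),(232,263)]),85,P)[:,:2]; print("boss",c.mean(0).round(1),[round(float(np.linalg.norm(c[i]-c[i-1])),1) for i in range(4)])
e=(c[0]+c[1]-c[2]-c[3]); f=c[0]+c[3]-c[1]-c[2]; print(np.degrees([np.arctan2(e[1],e[0]),np.arctan2(f[1],f[0])]).round(1))
s=onplane("wrist",k([(346,80),(342,222)]),85,P)[:,:2]; q=onplane("wrist",k([(306,152),(381,153)]),85,P)[:,:2]
print("slot",s.mean(0).round(1),q.mean(0).round(1),np.linalg.norm(s[0]-s[1]).round(1),np.linalg.norm(q[0]-q[1]).round(1),np.degrees(np.arctan2(*(s[0]-s[1])[::-1])).round(1))
# predicted pixels of key points, key centred in tool
C=np.linalg.inv(np.array(p["tool_from_camera"]))
for n,X in (("handle end top",(25,0,103.4-59)),("handle end bottom",(25,0,80.4)),("flange L",(0,-24,80.4)),("flange R",(0,24,80.4)),("flange near",(24,0,80.4)),("flange arc",(20.8,12,80.4)),("flange arc2",(16,-18,80.4))):
    v=C[:3,:3]@np.array(X)+C[:3,3]; u=p["cx"]+p["fx"]*v[0]/-v[2]; w=p["cy"]-p["fy"]*v[1]/-v[2]
    print(n,round((u-140)*3),round((w-90)*3))
```

```text
boss [540.4   5.6] [60.6, 60.4, 60.3, 60.2]
[173.7 -96.4]
slot [540.1   5.4] [540.1   5.3] 37.2 19.9 173.4
handle end top 347 374
handle end bottom 347 314
flange L 225 437
flange R 468 437
flange near 347 319
flange arc 409 336
flange arc2 253 360
```

Run:
```python
from h import *
from scipy.optimize import least_squares
p=viewer.camera_params("wrist"); T=np.load("Pkey.npy"); im=cv2.imread("pics/w_key.png")
g=im.astype(int).min(2)
pts=[]
for u in list(range(218,240))+list(range(272,295)):
    col=g[198:243,u]; r=np.where(col>150)[0]
    if len(r): pts.append((u,198+r[0]-.5))
pts=np.array(pts); print(pts.T.round(1).tolist())
w=onplane("wrist",pts,240-80.4,(p,T))[:,:2]
f=least_squares(lambda c:np.hypot(*(w-c[:2]).T)-24,[590,1.7],loss="soft_l1"); print(f.x.round(1),np.abs(f.fun).mean())
Tt=T@np.linalg.inv(np.array(p["tool_from_camera"])); print("tool",Tt[:3,3].round(1),"key in tool",(Tt[:3,:3].T@np.array([*(f.x-Tt[:2,3]),0])).round(2))
```

```text
[[218.0, 219.0, 220.0, 221.0, 222.0, 223.0, 224.0, 225.0, 226.0, 227.0, 228.0, 229.0, 230.0, 231.0, 232.0, 233.0, 234.0, 235.0, 236.0, 237.0, 238.0, 239.0], [224.5, 222.5, 219.5, 217.5, 215.5, 214.5, 213.5, 212.5, 212.5, 211.5, 210.5, 209.5, 208.5, 207.5, 207.5, 206.5, 205.5, 205.5, 205.5, 204.5, 204.5, 204.5]]
[592.4   1.2] 0.19370560644392268
tool [590.    1.8 240. ] key in tool [-2.47 -0.31 -0.  ]
```

```bash
cat >> h.py <<'E'
SL=np.array([540.1,5.4]); OFF=np.array([-2.47,-0.31]); PSI0=np.radians(83.6)
def tcp(psi,z,slot=SL):
    q=down(psi); o=R.from_quat(q).apply([*OFF,0])[:2]; return [*(slot-o),z],q
E
python3 - <<'E'
from h import *
p,q=tcp(PSI0,200); env.move_l(p,q,rate=100); env.hold(0.2); print(fmt(env.read_state()))
p,q=tcp(PSI0,180.5); hit=env.move_l(p,q,rate=25,f_stop=4); print(hit,fmt(env.read_state()))
if not hit:
    p,q=tcp(PSI0,169); print(env.move_l(p,q,rate=15,f_stop=22),fmt(env.read_state()))
E
```

```text
(22.775, array([538.3,   5.9, 200.4]), array([-0. ,  0.5, -1.4]), array([0.01, 0.01, 0.01]), 14.0)
False (23.7083, array([537.8,   6. , 180.6]), array([ 0.1, -0.1, -1.6]), array([-0.  ,  0.01,  0.01]), 14.2)
True (24.3583, array([538. ,   6. , 171.6]), array([-1.4, -0.1,  8.2]), array([ 0.07,  0.39, -0.04]), 13.9)
```

Run:
```python
from h import *
p,q=tcp(PSI0,170.5); print(env.move_l(p,q,rate=10,f_stop=25)); env.hold(.2); print(fmt(env.read_state()))
for a in (15,30,45,60):
    p,q=tcp(PSI0-np.radians(a),170.5); env.move_l(p,q,rate=6); s=env.read_state(); print(a,fmt(s))
    if abs(s["force"][2])>45 or abs(s["wrist_torque"][2])>1: break
```

```text
False
(24.8083, array([538. ,   6. , 171.4]), array([-2.1,  1. , 10.8]), array([ 0.03,  0.64, -0.04]), 14.1)
15 (25.2167, array([538.2,   6.5, 171.4]), array([-3. , -1.2, 11.4]), array([-0.11,  0.65,  0.02]), 13.6)
30 (25.625, array([538.8,   6.9, 171.4]), array([-1.8, -1.4, 11.5]), array([-0.2 ,  0.42,  0.01]), 13.8)
45 (26.0333, array([539.3,   7.2, 171.4]), array([-2.3, -1.9, 10.6]), array([-0.44,  0.55, -0.  ]), 13.5)
60 (26.4417, array([539.8,   7.3, 171.4]), array([-2.4, -4.3, 10.8]), array([-0.7 ,  0.55,  0.05]), 14.1)
```

Run:
```python
from h import *
for a in (75,88,94,98,102):
    p,q=tcp(PSI0-np.radians(a),169.3); env.move_l(p,q,rate=5); s=env.read_state()
    y=R.from_quat(s["orientation"]).as_matrix()[:,1]; print(a,fmt(s),"turned",round(83.6-np.degrees(np.arctan2(y[1],y[0])),1),round(s["grip_force"],1))
    if abs(s["force"][2])>45 or abs(s["wrist_torque"][2])>0.8: break
```

```text
75 (26.8667, array([540.4,   7.3, 171.3]), array([-6.9, -4.8, 23.8]), array([-0.67,  1.44, -0.06]), 14.0) turned 75.0 34.3
88 (27.2417, array([540.8,   7.2, 171.4]), array([-7.7, -4.6, 24.9]), array([-0.7 ,  1.54,  0.02]), 13.6) turned 88.0 34.4
94 (27.5, array([540.9,   7.2, 171.3]), array([-7.5, -4.1, 24.5]), array([-0.7 ,  1.66, -0.02]), 13.4) turned 94.0 34.4
98 (27.75, array([541. ,   7.2, 171.3]), array([-8.1, -3.6, 24.8]), array([-0.58,  1.63,  0.03]), 13.8) turned 98.0 34.4
102 (28.0, array([540.9,   7.3, 171.4]), array([-10. ,  -2. ,  26.3]), array([-0.36,  1.81,  0.27]), 13.7) turned 102.0 33.7
```

Run:
```python
from h import *
p,q=tcp(PSI0-np.radians(104),169.3); env.move_l(p,q,rate=5); env.hold(.5); print(fmt(env.read_state()))
a,P=snap("w_fin"); s=viewer.camera("side")
cv2.imwrite("pics/v6.png",cv2.hconcat([cv2.resize(a,(400,300)),cv2.resize(s[120:300,200:440],(400,300))]))
```

```text
(28.75, array([540.9,   7.3, 171.3]), array([-9.5, -3.4, 27.4]), array([-0.33,  1.82,  0.61]), 13.9)
```

View pics/v6.png

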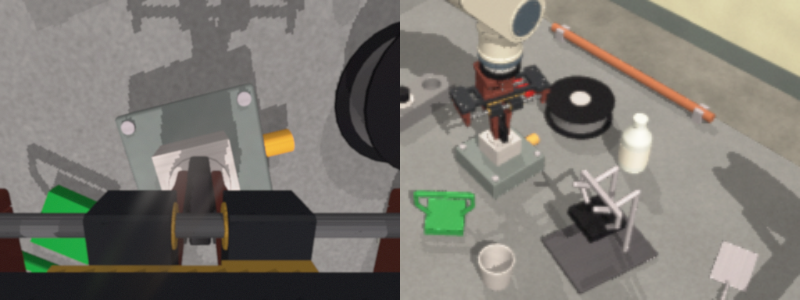

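The torque rose sharply to 0.6 N m, so the rotor is at its stop. The flange is pressed onto the boss with about 27 N, the key is still gripped, and the cover hangs over both prongs. I'm handing it in.

```bash
python3 -c "
from h import *
print(workorder.sign_off())"
```

```text
the job is handed in; nothing more can be done
None
```

I handed the job in at about 29 s: the cover hangs by its bail over both prongs, and the key is gripped fully home and turned clockwise to the rotor's stop; the sign-off returned no verdict.

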